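Let the corks into the cork bin

TASK

Two wine corks wait in the steel chute of the green cork bin, held back by its closed lid. Press the red paddle lever all the way down with a fingertip so that the lid is fully open, keep it there until both corks have rolled into the bin, then ease the lever back up so that the lid closes gently without slamming. Work the lid by the paddle only, grasp nothing, do not touch the lid or the corks, leave the other things where they stand, and finish clear of everything.

Things in the scene. Friction and masses are not known exactly. Their poses are not given: they have to be found in the camera images.
- cork_bin: green square cork bin fixed to the worktop, 110 x 110 mm, walls 121 mm high, 4 mm thick. Origin: centre of its underside, on the worktop. Its x axis points from the paddle towards the chute, z is up. Lid and paddle are one rigid rocker, hinged along the bin's y axis at bin x -0.055, z 0.125. A 60 mm wide steel chute rises behind the bin at 30 degrees to bin x 0.12, z 0.13
- rocker (a joint): angle of lid and paddle about the hinge, rad: 0 = lid closed (paddle slopes 18 degrees up to its free end), 0.70 = stop, fully open (paddle slopes 22 degrees down). Pressing the paddle down increases it; corks pass from about 0.4. The lid (about 0.35 kg) falls shut when the paddle is let go; 1 to 4 N on the paddle hold it. Closing faster than 1.5 rad/s counts as slamming
- press_point (a point): the spot to press: top of the paddle's red pad, on its centre line, 85 mm from the hinge and 4.5 mm above the plane through the hinge. Moves with the paddle in an arc, from z 0.156 (lid closed) to about z 0.097 (open). The pad is 26 mm wide and reaches from 56 to 116 mm from the hinge; a red ridge at its free end stands 5 mm above it
- lid_edge (a point): middle of the free (chute side) edge of the square steel lid plate, on its top; the plate is 108 x 108 x 4 mm with a 32 mm down-turned apron at this edge that holds the corks back. It swings up from z 0.127 to about z 0.20. Not to be touched. (In the rules rocker_c0 and rocker_c1 are the lid plate and apron, rocker_c3 to rocker_c5 the paddle.)
- cork_a_center (a point): centre of the lower cork in the chute (23 mm diameter, 42 mm long, lying across the chute). In the bin its centre lies below z = 0.07 and within the bin's walls.
- cork_b_center (a point): centre of the upper cork in the chute, same size, behind the first.
- mug: bystander, to be left alone: light grey espresso mug, 58 mm across, 87 mm with its handle, 53 mm high. Origin: centre of its underside.
- egg_cup: bystander, to be left alone: cream egg cup, 49 mm across, 56 mm high, beside the cork bin. Origin: centre of its underside.
- pod_blue: bystander, to be left alone: blue coffee capsule, 37 mm across, 27 mm high, beside the cork bin. Origin: centre of its underside.
- salt: bystander, to be left alone: clear and grey salt shaker, 44 mm across, 90 mm high, in front of the toaster. Origin: centre of its underside.
- bean_tin: bystander, to be left alone: red and yellow food tin, 57 mm across, 72 mm high. Origin: centre of its underside.
- cork_a: the lower cork, as a body; its origin lies on its outside and turns with it, so use its centre point
- cork_b: the upper cork, as a body; its origin lies on its outside and turns with it, so use its centre point
There are look-alikes about, which are no part of the job. Leave any pink or purple look-alike of the cork_a alone.

How it is judged:
On the way:
1. the lid is held fully open (at least 0.6 rad) by a fingertip on the paddle while both corks lie in the bin (value of joint rocker above 0.6 rad and (contact force between the fingers and rocker_c3 above 0.2 N or contact force between the fingers and rocker_c4 above 0.2 N or contact force between the fingers and rocker_c5 above 0.2 N) and z of cork_a_center in the frame of cork_bin between 0 and 0.07 m and x of cork_a_center in the frame of cork_bin between -0.055 and 0.055 m and y of cork_a_center in the frame of cork_bin between -0.055 and 0.055 m and z of cork_b_center in the frame of cork_bin between 0 and 0.07 m and x of cork_b_center in the frame of cork_bin between -0.055 and 0.055 m and y of cork_b_center in the frame of cork_bin between -0.055 and 0.055 m), for 0.2 s.
At the end, for the whole second after the job is handed in: the lid is closed (within 0.04 rad) and the centres of both corks lie inside the bin, below 70 mm and within its walls (value of joint rocker below 0.04 rad and z of cork_a_center in the frame of cork_bin between 0 and 0.07 m and x of cork_a_center in the frame of cork_bin between -0.055 and 0.055 m and y of cork_a_center in the frame of cork_bin between -0.055 and 0.055 m and z of cork_b_center in the frame of cork_bin between 0 and 0.07 m and x of cork_b_center in the frame of cork_bin between -0.055 and 0.055 m and y of cork_b_center in the frame of cork_bin between -0.055 and 0.055 m); the robot touches nothing.
It fails at once if the lid slams: it closes faster than 1.5 rad/s (velocity of joint rocker below -1.5 rad/s).
It fails at once if the robot touches the lid plate or the corks (contact force between any of the arm, the fingers and rocker_c0 above 0.5 N or contact force between any of the arm, the fingers and rocker_c1 above 0.5 N or contact force between any of the arm, the fingers and cork_a above 0.5 N or contact force between any of the arm, the fingers and cork_b above 0.5 N).
It fails at once if a bystander is moved more than 20 mm or lifted (distance of any of mug, egg_cup, pod_blue, salt, bean_tin from where it was at the start of the episode above 0.02 m).
It also fails if it takes over 38 s, if anything falls off the work surface, if the arm or the gripper's body presses on something with over 40 N, if the wrist force passes 120 N, or if a joint passes its speed limit or range.

ROBOT

A 7-joint arm with a two-finger parallel gripper is mounted at the origin on a cart in front of the work surface, level with it; the furniture and walls round the work are solid. World frame = base frame: x ahead of the robot, y to its left, z up, the work surface at z = 0. Lengths are in m, angles in rad, forces in N, time in s.
With the tool pointing down it reaches from about 0.4 to 0.85 m from the base axis. Payload 10.4 kg.
Tool frame: the origin (TCP) lies between the finger pads; the fingertips stand 17 mm ahead of it and the grasp point (between the pads) lies 2 mm behind it; z points along the fingers, y is the line along which they close (so a half turn about z gives the same grasp; the last joint's range is limited). The gripper opens to 85 mm and grips with 20 to 120 N. Pads are 22 mm wide; open, the fingers measure 114 mm over their backs; the gripper's body (76 mm by 85 mm) begins 54 mm behind the grasp point. The pads swing forward as they close: fully open they stand 13 mm farther back than shut.
Start: joints at [1.163, 0.332, -0.065, 1.46, 0.022, 1.35, -0.088], TCP at [0.235, -0.579, 0.248] pointing down, gripper open.
Joint ranges: [-2.6, 2.6], [-0.5, 2.12], [-1.47, 1.34], [0.16, 2.42], [-1.27, 4.41], [0.06, 2.06], [-2.6, 2.6]. Speed limits (rad/s): [2.22, 2.22, 2.79, 2.79, 3.14, 3.14, 3.14].

INTERFACE

Orientations are given as a unit quaternion [x, y, z, w].
In Python, from workcell import readout, imaging, manip gives the robot as it stands. The module is installed in compiled form; this text tells all that it offers.
- The arm moves only by the shell command python3 -m crank 'ROWS' [OPENING] [FORCE]. ROWS is JSON, a list of rows, each a list of 4 numbers: the shift along the tool's x, y, z as a fraction of full scale, then the turn about the tool's z as a fraction of full scale. In form: [[x, y, z, yaw], ...]. A call has 1 to 5 rows; each row is the pose to reach, as a shift and turn from the pose commanded when the call began, along the tool's axes at that moment; what a row does not reach only later rows make up. Full scale, the value 1, is 400 mm for a shift and 60 degrees for a turn. A row lasts 1/12 s, in which the tool goes at most 41.7 mm and 7.16 degrees, less where a joint would pass 70% of its speed; a pose out of reach is approached as far as the arm can. A call with a number of a shift or a turn outside -1 to 1 is refused whole. A call with a gripper value outside its range is refused whole. OPENING is the gripper command: -1 is shut, 1 is fully open, values between are in proportion, set as the call begins (- or left out, the last holds). The fingers move at their own pace and stop on an object; FORCE is the grip in N (left out, the last holds). Time passes only in rows, so rows that repeat a pose let the fingers close. It gives the time, the measured TCP pose, the force, the opening and the grip force at its end, in the units of the state.
- readout.get_obs(): the state, without advancing time (a new reading comes with each control period).
- imaging.camera(name): name is "side" or "top" or "wrist"; returns a dict with "color" (420x560x3 uint8, red, green, blue), "fx", "fy", "cx", "cy" (pixels), "rvec" (rotation vector, rad) and "tvec" (3), from world to camera coordinates, as OpenCV has them. Camera axes: x right, y down, z forward; pixel columns grow to the right and rows downward; lengths in m; the calibration is good to about 2 mm. A picture is of the moment at which its call begins. There is no depth.
- manip.hand_in(): hands the job in; it is judged then, once.
The state is a dict: "clock": time; "joint_pos": joint angles; "joint_velocities": joint speeds; "tau": joint torques, N m; "position": TCP position; "ee_rot": TCP orientation; "ft_force": force on the tool from outside, world axes, zero at the start; "torque": the same for the moment, N m; "grip_width": opening from 0.0 (shut) to 1.0 (fully open); "grasp_force": force on a finger pad.
Only numpy, scipy, OpenCV 4.12 (cv2) and the standard library are available. Lean on these libraries where they do the work, as an engineer would, in place of code of your own. Each camera call takes 0.05 s, during which the arm holds its last target. There are 200 camera calls.

## Working session

There is one attempt and no reset: what is moved stays moved. The work goes in short steps, Python scripts to look and compute and a shell command to move; the robot and the scene stay as the last step left them, time stands still between calls to the robot, and variables do not carry over. Pictures are saved under pics/ and viewed, at most 10 in all, crops included, and the job is handed in when it is done.

```bash
mkdir -p pics
cat > h.py <<'E'
import numpy as np, cv2
from workcell import readout, imaging, manip
def cam(n):
    c=imaging.camera(n); c['R']=cv2.Rodrigues(np.array(c['rvec'],float))[0]; c['t']=np.array(c['tvec'],float).ravel(); return c
def save(c,f): cv2.imwrite('pics/'+f,c['color'][:,:,::-1])
def ray(c,u,v):
    d=c['R'].T@np.array([(u-c['cx'])/c['fx'],(v-c['cy'])/c['fy'],1]); return -c['R'].T@c['t'],d/np.linalg.norm(d)
def onz(c,u,v,z):
    o,d=ray(c,u,v); return o+d*(z-o[2])/d[2]
def tri(c1,p1,c2,p2):
    o1,d1=ray(c1,*p1);o2,d2=ray(c2,*p2)
    s=np.linalg.lstsq(np.c_[d1,-d2],o2-o1,rcond=None)[0]
    a,b=o1+d1*s[0],o2+d2*s[1]; return (a+b)/2,np.linalg.norm(a-b)
def proj(c,P):
    q=c['R']@np.array(P)+c['t']; return c['fx']*q[0]/q[2]+c['cx'],c['fy']*q[1]/q[2]+c['cy']
E
python3 - <<'E'
from h import *
import pickle
d={}
for n in('top','side'):
    d[n]=cam(n); save(d[n],n+'0.png'); print(n,ray(d[n],280,210))
pickle.dump(d,open('c.pkl','wb'))
print(readout.get_obs())
E
```

```text
top (array([0.37951603, 0.26284552, 1.19266976]), array([ 0.19038901, -0.02426574, -0.98140878]))
side (array([ 0.5298911 , -0.7862577 ,  0.58209784]), array([ 0.05452256,  0.90997033, -0.41107334]))
{'clock': 0.1, 'joint_pos': array([ 1.1633706 ,  0.33281706, -0.06468316,  1.46084999,  0.02160966,
        1.34994873, -0.08849747]), 'joint_velocities': array([ 0.0001383 ,  0.00017319,  0.00062783, -0.00315545,  0.00109307,
       -0.00044617, -0.00060768]), 'tau': array([ 1.32406076e-03, -6.26746273e+01,  4.90608369e-02, -3.92429888e+01,
        1.63742312e-02,  6.84522092e-03, -7.02641188e-06]), 'position': array([ 0.23448561, -0.57899315,  0.24759373]), 'ee_rot': array([ 9.81544724e-01,  1.91231573e-01, -1.64308227e-04, -6.43088641e-04]), 'ft_force': array([ 0.12567858, -0.77283722, -0.48644077]), 'torque': array([ 0.04678335, -0.01234299,  0.01114049]), 'grasp_force': 0.0, 'grip_width': 0.9991477040360895}
```

View pics/top0.png

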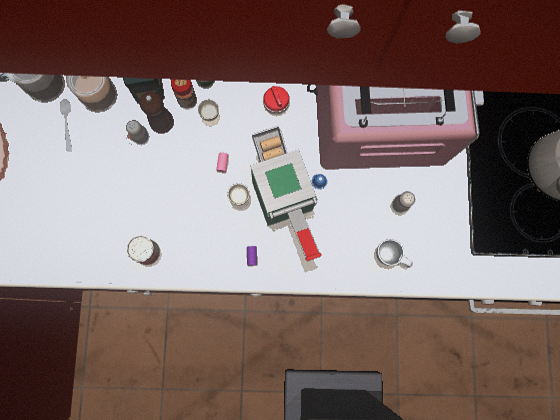

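View pics/side0.png

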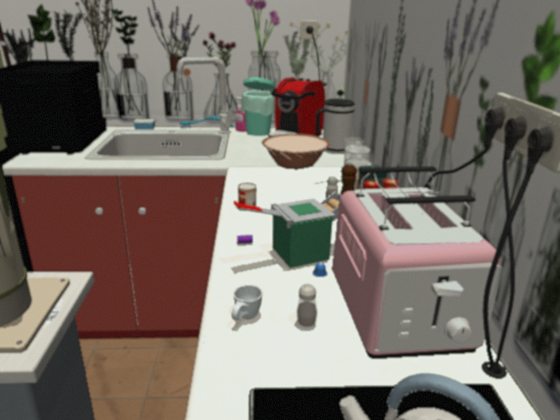

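The top view shows the cork bin with a green sticker at about (284,180), the red paddle pad at (307,245), and tan corks in the chute at (271,143) and (271,155). Things that could be mistaken for the paddle are the red pot lid (277,99), the red bottle top (181,85) and the red appliance in the side view (300,105). Cork look-alikes are pink (222,161) and purple (252,255). I choose the red pad attached to the bin at (307,245).

Run:
```python
from h import *
import pickle
d=pickle.load(open('c.pkl','rb')); T=d['top'];S=d['side']
def comp(c,lo,hi,box,red=False):
    h=cv2.cvtColor(c['color'],cv2.COLOR_RGB2HSV); m=cv2.inRange(h,lo,hi)
    if red: m|=cv2.inRange(h,(172,)+lo[1:],(180,)+hi[1:])
    k=np.zeros_like(m);x0,y0,x1,y1=box;k[y0:y1,x0:x1]=1;m*=k
    n,l,s,ce=cv2.connectedComponentsWithStats(m); i=1+np.argmax(s[1:,4]); q=np.argwhere(l==i)[:,::-1].astype(np.float32)
    return ce[i],s[i],cv2.minAreaRect(q)
p,s,r=comp(T,(0,150,90),(8,255,255),(280,210,335,275),True); print('pad',p,s,r)
P=onz(T,*p,.156); print(P)
g,s,rg=comp(T,(60,80,40),(95,255,255),(262,160,305,202)); print('grn',g,s,rg)
G=onz(T,*g,.128); print(G, np.linalg.norm((P-G)[:2]), np.arctan2(*(G-P)[[1,0]]))
b=cv2.boxPoints(rg); print([onz(T,*q,.128).round(4) for q in b])
ps,s,r=comp(S,(0,150,90),(8,255,255),(225,195,275,220),True); print('padside',ps,s); print(tri(T,p,S,ps))
for n,q,z in[('egg',(239,196),.05),('pod',(320,181),.027),('mug',(390,253),.05),('tin',(142,250),.072),('salt',(404,201),.08)]: print(n,onz(T,*q,z).round(3))
u=(G-P)[:2];u/=np.linalg.norm(u);print('press',P,'u',u)
cv2.imwrite('pics/crop.png',cv2.resize(T['color'][120:280,200:360,::-1],(600,600),interpolation=cv2.INTER_CUBIC))
```

```text
pad [307.99481865 244.40932642] [297 229  24  32 386] ((308.5328369140625, 243.71533203125), (30.244260787963867, 15.207564353942871), 70.01689147949219)
[0.51257243 0.17948886 0.156     ]
grn [282.59205298 180.20927152] [265 164  36  34 755] ((282.6493225097656, 180.0181121826172), (27.243244171142578, 27.983184814453125), 70.34617614746094)
[0.64973899 0.23280733 0.128     ] 0.14716495353082978 0.370738858362324
[array([0.6664, 0.2704, 0.128 ]), array([0.6888, 0.2156, 0.128 ]), array([0.634 , 0.1951, 0.128 ]), array([0.612 , 0.2496, 0.128 ])]
padside [246.26666667 205.43333333] [235 199  26  12 120]
(array([0.51133481, 0.17953973, 0.15745933]), np.float64(0.0020892116218278706))
egg [0.63  0.327 0.05 ]
pod [0.676 0.144 0.027]
mug [ 0.513 -0.01   0.05 ]
tin [0.501 0.527 0.072]
salt [ 0.624 -0.035  0.08 ]
press [0.51257243 0.17948886 0.156     ] u [0.93205991 0.36230419]
```

View pics/crop.png

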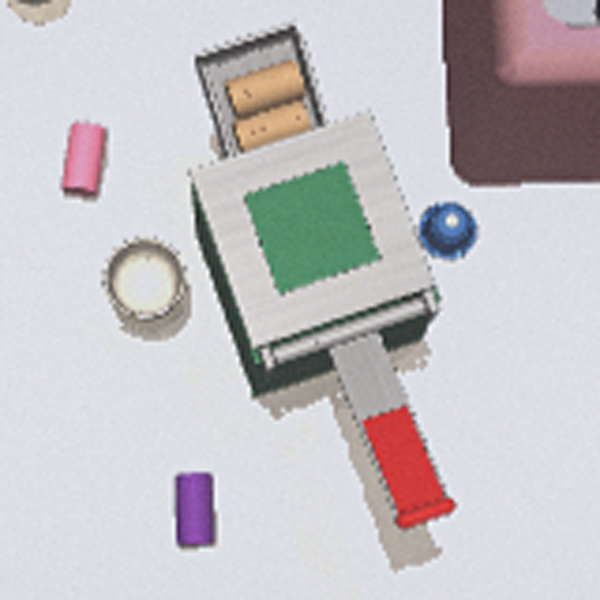

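The crop confirms it: the red pad with a ridge at its end is attached to the bin's lid, and both tan corks are behind the closed lid. From the two views the pad is at (0.512, 0.180, 0.157), against a stated z of 0.156. The bin's x axis is at 21° and the tool's x axis is already at 22°, so no turn is needed. I will go above the pad with the gripper shut.

```bash
for i in 1 2; do :; done
python3 -m crank '[[0.07,-0.075,0,0],[0.14,-0.15,0,0],[0.21,-0.225,0,0],[0.28,-0.3,0,0],[0.34,-0.375,0,0]]' -1 20
python3 -m crank '[[0.07,-0.075,0,0],[0.14,-0.15,0,0],[0.21,-0.225,0,0],[0.28,-0.3,0,0],[0.34,-0.375,0,0]]'
python3 -m crank '[[0.07,-0.075,0,0],[0.14,-0.15,0,0],[0.21,-0.225,0,0],[0.28,-0.3,0,0],[0.34,-0.375,0,0]]'
python3 -m crank '[[0.07,-0.075,0,0],[0.14,-0.15,0,0],[0.21,-0.225,0,0],[0.28,-0.3,0,0],[0.34,-0.375,0,0]]'
python3 -m crank '[[0,0,0,0],[0,0,0,0],[0,0,0,0]]'
```

```text
clock: 0.52
position: [0.3051, -0.3868, 0.2479]
ee_rot: [0.981, 0.192, -0.0, -0.0]
ft_force: [0.5, 0.4, -0.7]
grip_width: 0.301
grasp_force: 0.0
clock: 0.93
position: [0.3745, -0.1968, 0.2482]
ee_rot: [0.981, 0.191, -0.0, 0.0]
ft_force: [1.5, -1.0, 0.6]
grip_width: -0.001
grasp_force: 0.0
clock: 1.35
position: [0.4442, -0.0068, 0.2483]
ee_rot: [0.982, 0.191, 0.0, 0.0]
ft_force: [0.7, -0.3, 0.6]
grip_width: -0.002
grasp_force: 0.0
clock: 1.77
position: [0.5142, 0.1828, 0.2481]
ee_rot: [0.982, 0.191, 0.0, -0.0]
ft_force: [0.3, -0.5, -0.0]
grip_width: 0.004
grasp_force: 0.0
clock: 2.02
position: [0.5134, 0.1807, 0.2478]
ee_rot: [0.982, 0.191, -0.001, 0.0]
ft_force: [-0.4, -0.2, -0.0]
grip_width: -0.002
grasp_force: 0.0
```

```bash
python3 -m crank '[[0,0,0.04,0],[0,0,0.08,0],[0,0,0.11,0],[0,0,0.11,0]]'
python3 - <<'E'
from h import *
a=cam('wrist')['color'];b=cam('side')['color'];t=cam('top')['color']
r=lambda i:cv2.resize(i,(400,300),interpolation=cv2.INTER_CUBIC)
im=np.vstack([np.hstack([r(a),r(t[180:280,240:373])]),np.hstack([r(b[120:270,180:380]),r(b)])])
cv2.imwrite('pics/m1.png',im[:,:,::-1])
E
```

```text
clock: 2.35
position: [0.5127, 0.1789, 0.202]
ee_rot: [0.982, 0.19, -0.002, 0.001]
ft_force: [-0.7, -0.1, 0.4]
grip_width: -0.004
grasp_force: 0.0
```

View pics/m1.png

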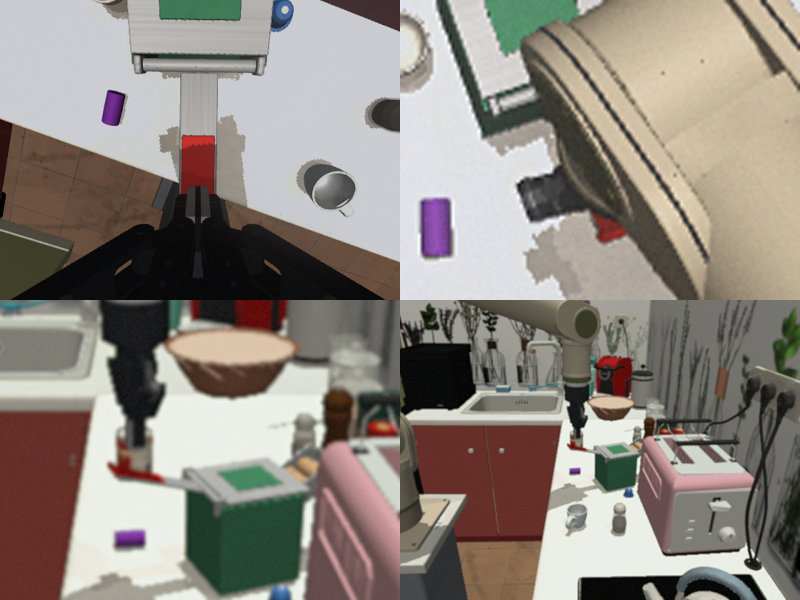

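The wrist view has the paddle centred under the fingers (both at column 198). The side view has the tip over the middle of the pad (crop about (137,470)), and the surroundings are clear. I will press slowly.

```bash
python3 -m crank '[[0,0,0.015,0],[0,0,0.03,0],[0,0,0.045,0],[0,0,0.06,0],[0,0,0.07,0]]'
python3 -m crank '[[0,0,0.012,0],[0,0,0.024,0],[0,0,0.036,0],[0,0,0.048,0],[0,0,0.06,0]]'
python3 -m crank '[[0,0,0.012,0],[0,0,0.024,0],[0,0,0.036,0],[0,0,0.044,0],[0,0,0.05,0]]'
python3 -m crank '[[0,0,0.004,0],[0,0,0.008,0],[0,0,0.012,0],[0,0,0.014,0],[0,0,0.014,0]]'
```

```text
clock: 2.92
position: [0.5133, 0.1809, 0.1754]
ee_rot: [0.982, 0.191, -0.0, 0.0]
ft_force: [-1.2, -0.4, 3.4]
grip_width: 0.001
grasp_force: 1.2
clock: 3.33
position: [0.5135, 0.181, 0.1518]
ee_rot: [0.982, 0.191, -0.0, 0.0]
ft_force: [-2.2, -1.1, 3.6]
grip_width: -0.002
grasp_force: 1.2
clock: 3.75
position: [0.5139, 0.1812, 0.132]
ee_rot: [0.982, 0.191, 0.0, -0.0]
ft_force: [1.1, 0.1, 3.2]
grip_width: -0.003
grasp_force: 1.2
clock: 4.17
position: [0.5137, 0.181, 0.1266]
ee_rot: [0.982, 0.191, 0.0, 0.0]
ft_force: [0.5, -0.3, 2.6]
grip_width: 0.005
grasp_force: 1.0
```

```bash
python3 -m crank '[[0,0,0.004,0],[0,0,0.008,0],[0,0,0.012,0],[0,0,0.012,0]]'
python3 -m crank '[[0,0,0.003,0],[0,0,0.006,0],[0,0,0.006,0]]'
python3 -m crank '[[0,0,0.003,0],[0,0,0.005,0],[0,0,0.005,0]]'
```

```text
clock: 4.5
position: [0.5134, 0.1809, 0.1215]
ee_rot: [0.982, 0.191, -0.0, 0.0]
ft_force: [0.9, 0.1, 1.5]
grip_width: 0.002
grasp_force: 0.9
clock: 4.75
position: [0.5135, 0.1809, 0.1192]
ee_rot: [0.982, 0.191, -0.0, 0.0]
ft_force: [-0.1, -0.6, 1.7]
grip_width: -0.002
grasp_force: 0.9
clock: 5.0
position: [0.5135, 0.181, 0.1173]
ee_rot: [0.982, 0.191, -0.0, 0.0]
ft_force: [1.0, 0.0, 2.5]
grip_width: 0.001
grasp_force: 0.9
```

```bash
python3 -m crank '[[0,0,0.003,0],[0,0,0.005,0],[0,0,0.005,0]]'
python3 -m crank '[[0,0,0.003,0],[0,0,0.005,0],[0,0,0.005,0]]'
python3 - <<'E'
from h import *
a=cam('wrist')['color'];b=cam('side')['color'];t=cam('top')['color']
r=lambda i:cv2.resize(i,(400,300),interpolation=cv2.INTER_CUBIC)
im=np.vstack([np.hstack([r(a),r(t[120:220,220:353])]),np.hstack([r(b[150:270,220:380]),r(b)])])
cv2.imwrite('pics/m2.png',im[:,:,::-1]); print(readout.get_obs()['ft_force'])
E
```

```text
clock: 5.25
position: [0.5138, 0.1811, 0.116]
ee_rot: [0.982, 0.191, 0.0, 0.0]
ft_force: [-1.0, -1.5, 8.2]
grip_width: 0.001
grasp_force: 3.8
clock: 5.5
position: [0.514, 0.1812, 0.1155]
ee_rot: [0.982, 0.191, 0.0, 0.001]
ft_force: [-8.3, -5.3, 25.2]
grip_width: 0.002
grasp_force: 13.5
[-8.43008094 -4.05930627 24.63365756]
```

View pics/m2.png

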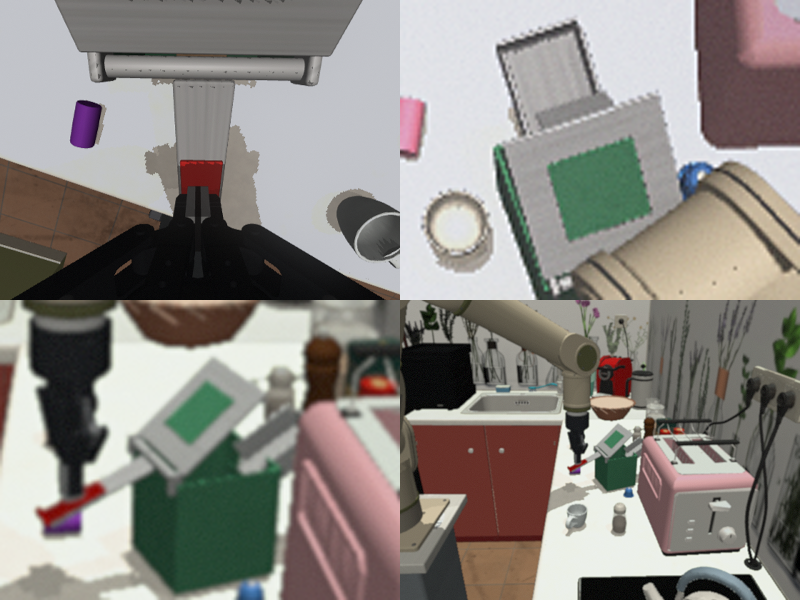

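The lid is fully open (force jumped to 25 N at the stop), and the chute is empty in the top crop (555,75) and the side crop (268,435). I will relax slightly and dwell so the corks settle, then recheck the chute.

```bash
python3 -m crank '[[0,0,-0.002,0],[0,0,-0.004,0],[0,0,-0.004,0],[0,0,-0.004,0],[0,0,-0.004,0]]'
python3 -m crank '[[0,0,0,0],[0,0,0,0],[0,0,0,0],[0,0,0,0],[0,0,0,0]]'
python3 -m crank '[[0,0,0,0],[0,0,0,0],[0,0,0,0],[0,0,0,0],[0,0,0,0]]'
python3 - <<'E'
from h import *
b=cam('side')['color'];t=cam('top')['color']
for n,i in(('top',t[110:200,240:320]),('side',b[170:240,280:345])):
    h=cv2.cvtColor(i,cv2.COLOR_RGB2HSV); print(n,'tan px',cv2.countNonZero(cv2.inRange(h,(8,70,110),(20,200,255))))
r=lambda i:cv2.resize(i,(400,400),interpolation=cv2.INTER_CUBIC)
cv2.imwrite('pics/m3.png',np.hstack([r(t[120:200,240:320]),r(b[180:250,270:340])])[:,:,::-1])
E
```

```text
clock: 6.07
position: [0.5138, 0.1811, 0.1159]
ee_rot: [0.982, 0.191, 0.0, 0.0]
ft_force: [-2.8, -1.7, 11.0]
grip_width: 0.001
grasp_force: 5.6
clock: 6.48
position: [0.5138, 0.1811, 0.1159]
ee_rot: [0.982, 0.191, 0.0, 0.0]
ft_force: [-2.7, -1.5, 10.7]
grip_width: 0.001
grasp_force: 5.6
clock: 6.9
position: [0.5138, 0.1811, 0.1158]
ee_rot: [0.982, 0.191, 0.0, 0.0]
ft_force: [-2.0, -0.8, 10.4]
grip_width: 0.001
grasp_force: 5.6
top tan px 0
side tan px 0
```

View pics/m3.png

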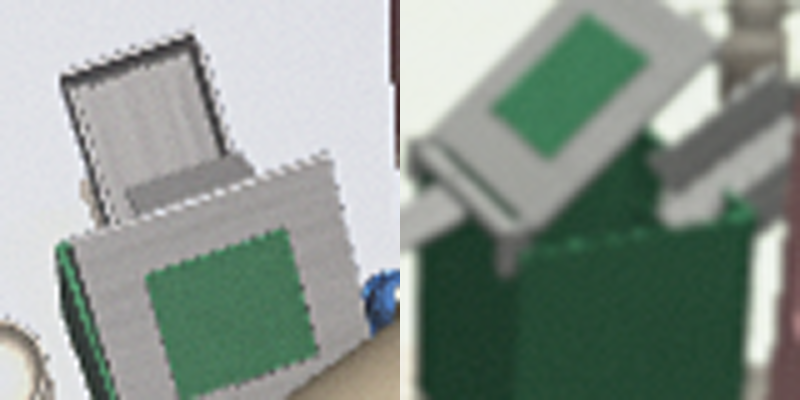

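The chute is empty down to its mouth in both views (top (150,150), side (720,150)), so both corks are in the bin. I will ease the lever up.

```bash
python3 -m crank '[[0,0,-0.004,0],[0,0,-0.009,0],[0,0,-0.015,0],[0,0,-0.021,0],[0,0,-0.027,0]]'
python3 -m crank '[[0,0,-0.006,0],[0,0,-0.012,0],[0,0,-0.018,0],[0,0,-0.024,0],[0,0,-0.03,0]]'
python3 -m crank '[[0,0,-0.006,0],[0,0,-0.012,0],[0,0,-0.018,0],[0,0,-0.024,0],[0,0,-0.03,0]]'
python3 -m crank '[[0,0,-0.006,0],[0,0,-0.012,0],[0,0,-0.018,0],[0,0,-0.024,0],[0,0,-0.03,0]]'
python3 -m crank '[[0,0,-0.006,0],[0,0,-0.012,0],[0,0,-0.018,0],[0,0,-0.024,0],[0,0,-0.03,0]]'
python3 -m crank '[[0,0,-0.006,0],[0,0,-0.012,0],[0,0,-0.018,0],[0,0,-0.024,0],[0,0,-0.03,0]]'
```

```text
clock: 7.42
position: [0.5133, 0.1809, 0.1259]
ee_rot: [0.982, 0.191, -0.0, 0.0]
ft_force: [-2.3, -0.2, 1.2]
grip_width: -0.001
grasp_force: 1.0
clock: 7.83
position: [0.5137, 0.181, 0.1382]
ee_rot: [0.982, 0.191, 0.0, 0.0]
ft_force: [-1.5, 0.6, 2.1]
grip_width: -0.001
grasp_force: 1.1
clock: 8.25
position: [0.5139, 0.1811, 0.1503]
ee_rot: [0.982, 0.191, 0.0, -0.0]
ft_force: [0.3, -0.3, 0.5]
grip_width: -0.001
grasp_force: 0.9
clock: 8.67
position: [0.5138, 0.1811, 0.1622]
ee_rot: [0.982, 0.191, 0.0, -0.0]
ft_force: [1.7, 0.7, 2.0]
grip_width: -0.001
grasp_force: 0.9
clock: 9.08
position: [0.5136, 0.181, 0.1741]
ee_rot: [0.982, 0.191, 0.0, 0.0]
ft_force: [1.2, 0.4, 1.8]
grip_width: 0.0
grasp_force: 0.9
clock: 9.5
position: [0.5134, 0.1809, 0.1859]
ee_rot: [0.982, 0.191, -0.0, 0.0]
ft_force: [-1.0, -0.1, 0.9]
grip_width: -0.002
grasp_force: 0.0
```

Grasp force is back to 0, so the tip has left the paddle. I will retreat upwards and back, then check.

```bash
python3 -m crank '[[0,0,-0.03,0],[0,0,-0.08,0],[0,0,-0.13,0],[0,0,-0.18,0],[0,0,-0.2,0]]'
python3 -m crank '[[0,0.08,0,0],[0,0.16,0,0],[0,0.24,0,0],[0,0.32,0,0],[0,0.4,0,0]]'
python3 -m crank '[[0,0.08,0,0],[0,0.16,0,0],[0,0.24,0,0],[0,0.3,0,0],[0,0.3,0,0]]'
python3 -m crank '[[0,0,0,0],[0,0,0,0],[0,0,0,0],[0,0,0,0],[0,0,0,0]]'
python3 - <<'E'
from h import *
b=cam('side')['color'];t=cam('top')['color']
r=lambda i:cv2.resize(i,(400,400),interpolation=cv2.INTER_CUBIC)
cv2.imwrite('pics/m4.png',np.hstack([r(t[110:290,200:420]),r(b[150:350,200:400])])[:,:,::-1])
E
```

```text
clock: 9.92
position: [0.5143, 0.1816, 0.2693]
ee_rot: [0.982, 0.191, 0.002, -0.0]
ft_force: [0.0, 0.4, 0.5]
grip_width: -0.001
grasp_force: 0.0
clock: 10.33
position: [0.5739, 0.0311, 0.266]
ee_rot: [0.982, 0.191, -0.0, 0.0]
ft_force: [0.7, 0.4, 0.1]
grip_width: -0.002
grasp_force: 0.0
clock: 10.75
position: [0.6194, -0.0853, 0.2648]
ee_rot: [0.982, 0.187, -0.001, 0.001]
ft_force: [-0.0, -0.3, -0.3]
grip_width: -0.0
grasp_force: 0.0
clock: 11.17
position: [0.6186, -0.0775, 0.2662]
ee_rot: [0.981, 0.192, 0.0, 0.0]
ft_force: [-0.0, -0.5, -0.8]
grip_width: -0.001
grasp_force: 0.0
```

View pics/m4.png

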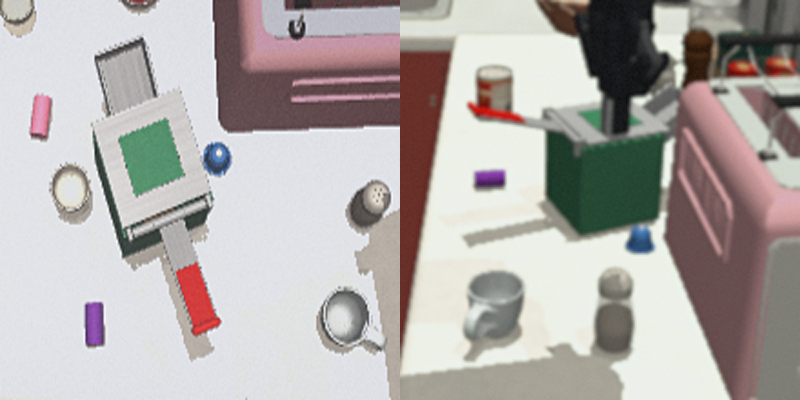

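The lid is closed flush (sticker at (152,157), pad at (197,297)), the chute is empty, the bystanders have not moved and the arm is in free air.

```bash
python3 -c "from workcell import manip; print(manip.hand_in())"
```

```text
the job is handed in; nothing more can be done
None
```

The lever was pressed to its stop, the chute emptied so both corks should be in the bin (not seen there directly), the lid was eased shut, and the job was handed in with the arm clear; no verdict was returned.

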